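Find which way the gas bottle's cap unscrews and hold it off

ROBOT

A 6-joint arm with a two-finger parallel gripper is mounted at the origin on the work surface. World frame = base frame: x ahead of the robot, y to its left, z up, the work surface at z = 0. Lengths are in m, angles in rad, forces in N, time in s.
With the tool pointing down it reaches from about 0.375 to 0.9 m from the base axis. Payload 3.1 kg.
Tool frame: the origin (TCP) lies at the very end of the fingers, on their centre line; the grasp point (between the pads) lies 19 mm behind it; z points along the fingers, y is the line along which they close (so a half turn about z gives the same grasp; the last joint's range is limited). The gripper opens to 87 mm and grips with 3 to 60 N. Pads are 19 mm wide; open, the fingers measure 117 mm over their backs; the gripper's body (75 mm by 190 mm) begins 51 mm behind the grasp point.
Start: joints at [1.143, 0.527, 1.433, -0, 1.181, -0.178], TCP at [0.154, 0.606, 0.223] pointing down, gripper open.
Joint ranges: [-3.08, 3.08], [-0.75, 2.2], [0.22, 2.44], [-1.43, 4.57], [0, 2.65], [-2.85, 2.85]. Speed limits (rad/s): [2.79, 2.79, 3.14, 3.14, 3.14, 3.14].

INTERFACE

Orientations are given as a unit quaternion [x, y, z, w].
In Python, from rig import robot gives the robot as it stands. The module is installed in compiled form; this text tells all that it offers.
- The arm moves only by the tool servo_tool, never from a script. Its argument "rows" is one flat list of numbers, 5 for each row, row after row: the closure, from -1 (fully open) to 1 (shut), so that 0 is half open, then the shift along the tool's x, y, z in m, then the turn about the tool's z in degrees. A call has 1 to 5 rows; each row shifts and turns the commanded pose from where the row before left it, along the tool's axes as they then stand; what a row does not reach is not made up. A row lasts 1/12 s, in which the tool goes at most 41.7 mm and 7.16 degrees, less where a joint would pass 70% of its speed; a pose out of reach is approached as far as the arm can. A call with a gripper value outside its range is refused whole. The fingers move at their own pace and stop on an object; "newtons" is the grip in N (left out, the last holds). Time passes only in rows, so rows that do not move let the fingers close. It gives the time, the measured TCP pose, the force, the opening and the grip force at its end, in the units of the state.
- robot.get_obs(): the state, without advancing time (a new reading comes with each control period).
- robot.camera(name): name is "scene" or "top" or "wrist"; returns a dict with "pixels" (420x560x3 uint8, red, green, blue), "intrinsics" (3x3 intrinsics, pixels), "dist" ([k1, k2, p1, p2, k3] as OpenCV has them; the pictures are not rectified), "rvec" (rotation vector, rad) and "tvec" (3), from world to camera coordinates, as OpenCV has them; the wrist camera has in their place "mount" (4x4, takes a point from camera to tool coordinates, whose origin is the TCP and whose axes are the flange's). Camera axes: x right, y down, z forward; pixel columns grow to the right and rows downward; lengths in m; the calibration is good to about 2 mm. A picture is of the moment at which its call begins: read the wrist's pose just before it. There is no depth.
- robot.hand_in(): hands the job in; it is judged then, once.
Trained networks look in a picture, given as the dict that the camera call returned (one of the last four; its "shot" number tells which), for a name from the list of things; names that differ only in an ending like _2 or _b are one class to them, and where a whole thing is asked for, a point or a joint stands for the part that bears it (a point fixed in the world has none). Each returns a list of dicts, best first, with "score" (0 to 1); they miss things now and then, are a little off and sometimes report something else, mostly with a low value. They report only what shows in the picture. A call takes as long as a camera call. They do not tell look-alikes from the thing itself.
- robot.spot_in(picture, query): "at" ([x, y, z] in m, in world coordinates, good to about 4 mm: the middle of the surface that is visible of it).
- robot.outline_of(picture, query): "region" (420x560 bool, what is visible of it).
- robot.place_of(picture, query): "at" ([x, y, z] in m, in world coordinates, good to about 4 mm: a listed point, or the origin of a listed thing).
The state is a dict: "time": time; "q": joint angles; "joint_velocities": joint speeds; "joint_torque": joint torques, N m; "position": TCP position; "tool_rot": TCP orientation; "ft_force": force on the tool from outside, world axes, zero at the start; "moment": the same for the moment, N m; "grip_width": finger opening in m; "grip_force": force on a finger pad.
Only numpy, scipy, OpenCV 4.12 (cv2) and the standard library are available. Lean on these libraries where they do the work, as an engineer would, in place of code of your own. Each camera call takes 0.05 s, during which the arm holds its last target. There are 200 camera calls.

TASK

Unscrew the round cap from the wide gas bottle, lift it straight off and finish still holding it in the gripper, upright and about a hand's breadth (8 cm) above the bottle's neck; do not put it down or let go. Nobody knows whether this cap has an ordinary or a reverse thread, so if it will not loosen one way, turn it the other way. Leave the slim bottle's cap done up and everything else on the table where it stands.

Things in the scene. Friction and masses are not known exactly. Their poses are not given: they have to be found in the camera images.
- bottle_wide: the wide grey gas bottle, 160 mm across and 170 mm tall to the top of its 50 mm wide neck (shoulder falls away 26 mm below the neck's top), upright, fixed to the table by its foot. Origin: centre of its underside on the table, z up. Its yaw is always 0.
- seat (a point): centre of the top face of the wide bottle's neck, 170 mm above the table, on which its cap's lower rim sits; axes parallel to the world's. A brass stub 24 mm tall stands on it inside the cap: the cap must be raised 20 mm to be clear of it.
- cap_wide: the wide bottle's cap: round ribbed steel cap, 54 mm in diameter, 50 mm tall, about 0.15 kg (varies), hollow from below; a loose body, z up. Origin: centre of its lower rim, on the seat at the start. Which way it loosens (counter-clockwise = ordinary, clockwise = reverse, from above) changes from start to start and cannot be seen.
- cap_grip (a point): point on the cap's axis 38 mm above its lower rim, a good height to grip. Loosening way: it turns easily, staying level, and once turned 60 to 100 degrees from its start lifts straight off (a stop comes after about 110). Wrong way: a hard stop after 5 to 25 degrees; it stays locked, a pull of 15 to 25 N lifts it only 1 mm. At 20 to 40 N of grip the pads slip round it at a stop, which does no harm.
- bottle_slim: the slim grey gas bottle, 90 mm across, same height and neck as the wide one, fixed to the table; origin as for the wide one. The two bottles can stand either way round. Not to be used.
- cap_slim: the slim bottle's cap, same as the other; leave it alone
- tea_tin: bystander: can, 70 mm across, 100 mm tall, on the robot's side of the wide bottle; origin under its centre
- mug: bystander: white mug, 80 mm across, 90 mm tall, on the robot's side of the slim bottle; origin under its centre
- wrench: bystander: wrench 180 mm long lying flat to the right
- thermos: bystander: steel flask, 70 mm across, 220 mm tall, to the left; origin under its centre
- bowl: bystander: steel bowl, 130 mm across, 55 mm tall, to the right; origin under its centre
- pen_case: bystander: blue pen case 190 x 70 x 35 mm, to the left; origin under its centre
- regulator: bystander: gas regulator, about 85 x 52 x 50 mm, beyond the wide bottle; origin under its centre
Mind the look-alikes: they are no part of the job. Leave any orange look-alike of the cap_wide alone.

How it is judged:
By the outcome, as a careful person would: the job done as asked, in the order asked, and still so for the second after the job is handed in, while the arm keeps its last pose, push and grip.
It also fails if it takes over 48 s, if anything falls off the work surface, if the arm or the gripper's body presses on something with over 40 N, if the wrist force passes 120 N, or if a joint passes its speed limit or range.

## Working session

There is one attempt and no reset: what is moved stays moved. The work goes in short steps, Python scripts to look and compute and a tool call to move; the robot and the scene stay as the last step left them, time stands still between calls to the robot, and variables do not carry over. Pictures are saved under pics/ and viewed, at most 10 in all, crops included, and the job is handed in when it is done.

Besides the shell and the picture viewer there is one more tool, called after ">>>" by a JSON object that holds its "api" and its "payload", one argument or row to a line. servo_tool: Moves the arm, as the interface text tells. Its arguments: {"type":"object","properties":{"rows":{"type":"array","items":{"type":"number"}},"newtons":{"type":"number"}},"required":["rows"]}

```bash
mkdir -p pics; python3 - <<'E'
from rig import robot
import cv2
o=robot.get_obs();print(o['time'],o['position'],o['tool_rot'],o['grip_width'])
for c in ['scene','top']:
    p=robot.camera(c);cv2.imwrite(f'pics/{c}.png',p['pixels'][...,::-1])
    for n in ['bottle_wide','cap_wide','cap_grip','seat','bottle_slim','tea_tin','thermos','mug','regulator']:
        print(c,n,[(round(d['score'],2),[round(float(v),3) for v in d['at']]) for d in robot.place_of(p,n)[:3]])
E
```

```text
0.0 [0.15415337 0.60494804 0.22159482] [ 1.24563889e-01  9.92211032e-01 -1.00389682e-03 -3.11647749e-04] 0.08676592212463569
scene bottle_wide [(0.71, [0.591, 0.19, 0.004])]
scene cap_wide [(0.64, [0.587, 0.192, 0.17]), (0.55, [0.571, 0.045, 0.002])]
scene cap_grip [(0.95, [0.568, 0.04, 0.036]), (0.72, [0.592, 0.193, 0.204])]
scene seat [(0.74, [0.59, 0.193, 0.171])]
scene bottle_slim [(0.61, [0.563, -0.183, 0.003])]
scene tea_tin [(0.83, [0.448, 0.178, -0.003])]
scene thermos [(0.56, [0.559, 0.384, 0.003]), (0.16, [0.589, 0.19, 0.172])]
scene mug [(0.61, [0.443, -0.185, 0.0]), (0.49, [0.59, -0.433, -0.001])]
scene regulator [(0.64, [0.728, 0.2, 0.004])]
top bottle_wide [(0.86, [0.593, 0.19, -0.001])]
top cap_wide [(0.88, [0.571, 0.038, 0.0]), (0.67, [0.585, 0.192, 0.171])]
top cap_grip [(0.83, [0.589, 0.195, 0.21]), (0.75, [0.573, 0.039, 0.038])]
top seat [(0.77, [0.593, 0.19, 0.172])]
top bottle_slim [(0.68, [0.563, -0.187, 0.002])]
top tea_tin [(0.78, [0.454, 0.179, 0.0])]
top thermos [(0.74, [0.565, 0.387, -0.001]), (0.56, [0.59, -0.435, 0.002]), (0.36, [0.561, -0.185, -0.003])]
top mug [(0.61, [0.44, -0.184, 0.001])]
top regulator [(0.65, [0.729, 0.196, -0.001])]
```

View pics/scene.png

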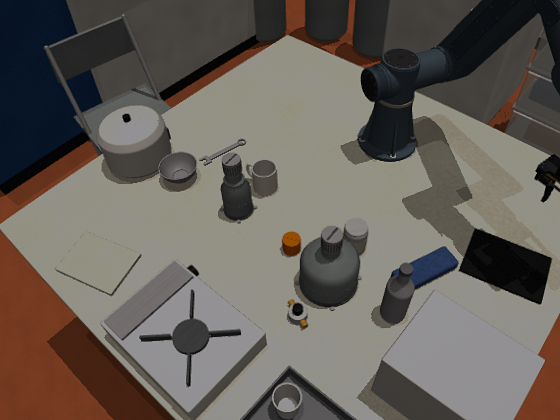

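View pics/top.png

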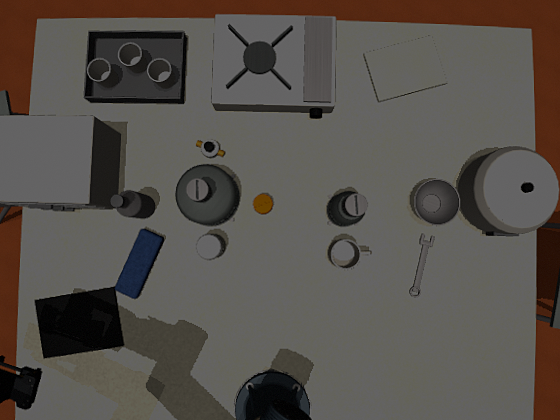

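The scene picture shows the wide bottle at about (330,270) with its cap at (332,240). The orange look-alike lies on the table at (291,243) and the slim bottle is at (237,190). In the top view the wide bottle's cap is at (198,189). This agrees with the networks: the seat is at about (0.590, 0.192). I'll rise and go over it.

>>> {"api": "servo_tool", "payload": {
  "rows": [-1, 0, 0, -0.025, 0, -1, 0, 0, -0.025, 0, -1, -0.035, -0.0195, 0, 0, -1, -0.035, -0.0195, 0, 0, -1, -0.035, -0.0195, 0, 0],
  "newtons": 30
}}

```text
time: 1.42
position: [0.2421, 0.5225, 0.2732]
tool_rot: [0.123, 0.992, 0.001, 0.001]
ft_force: [0.3, -1.0, -0.1]
grip_width: 0.087
grip_force: 0.0
```

>>> {"api": "servo_tool", "payload": {
  "rows": [-1, -0.035, -0.0195, 0, 0, -1, -0.035, -0.0195, 0, 0, -1, -0.035, -0.0195, 0, 0, -1, -0.035, -0.0195, 0, 0, -1, -0.035, -0.0195, 0, 0]
}}

```text
time: 1.83
position: [0.3884, 0.3837, 0.2728]
tool_rot: [0.125, 0.992, 0.0, 0.0]
ft_force: [0.4, 0.5, -0.7]
grip_width: 0.0868
grip_force: 0.0
```

>>> {"api": "servo_tool", "payload": {
  "rows": [-1, -0.035, -0.0195, 0, 0, -1, -0.035, -0.0195, 0, 0, -1, -0.035, -0.0195, 0, 0, -1, -0.035, -0.0195, 0, 0, -1, 0, 0, 0, 0]
}}

```text
time: 2.25
position: [0.5098, 0.27, 0.2728]
tool_rot: [0.128, 0.992, -0.001, 0.003]
ft_force: [0.6, 0.1, 0.0]
grip_width: 0.0868
grip_force: 0.0
```

```bash
cat > h.py <<'E'
from rig import robot
import numpy as np, cv2
from scipy.spatial.transform import Rotation as R
def rel(t):
    o=robot.get_obs(); return np.round(R.from_quat(o['tool_rot']).inv().apply(np.array(t)-o['position']),4)
E
python3 - <<'E'
from h import *
o=robot.get_obs();print(o['q'],o['position'])
p=robot.camera('wrist');cv2.imwrite('pics/w1.png',p['pixels'][...,::-1])
for n in ['cap_wide','cap_grip','seat','bottle_wide']:
    print(n,[(round(d['score'],2),np.round(d['at'],4)) for d in robot.place_of(p,n)[:3]])
print(rel([.59,.192,.189]))
E
```

```text
[ 0.29542279  0.40606441  1.49857726 -0.00382837  1.23229937 -1.01777376] [0.50983425 0.27003025 0.27277648]
cap_wide [(0.71, array([ 0.5875,  0.1911, -0.0041])), (0.64, array([0.5878, 0.1941, 0.1733])), (0.61, array([0.5716, 0.0414, 0.0027]))]
cap_grip [(0.9, array([0.5873, 0.1911, 0.2063])), (0.74, array([0.5749, 0.0385, 0.0384])), (0.73, array([0.3971, 0.3848, 0.0008]))]
seat []
bottle_wide [(0.69, array([ 0.59  ,  0.1894, -0.002 ]))]
[-0.1057 -0.0597  0.0833]
```

View pics/w1.png

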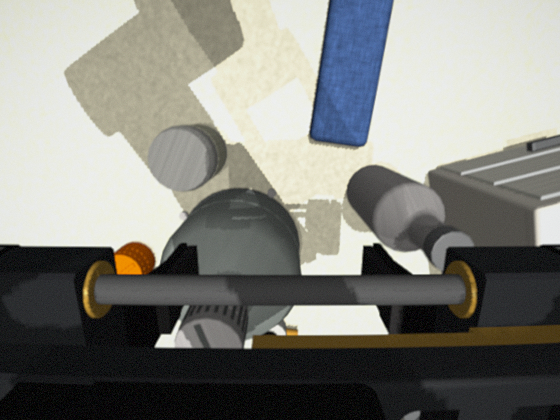

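The wrist picture shows the silver cap at (213,322) on the wide bottle and the orange look-alike at (135,258), so the fix at (0.589, 0.192) holds. Next I'll finish the approach and turn the wrist so joint 6 is near 0, leaving room both ways.

>>> {"api": "servo_tool", "payload": {
  "rows": [-1, -0.035, -0.02, 0, 0, -1, -0.035, -0.02, 0, 0, -1, -0.035, -0.02, 0, 0, -1, 0, 0, 0, 7, -1, 0, 0, 0, 7]
}}

```text
time: 2.92
position: [0.5912, 0.1907, 0.2723]
tool_rot: [0.248, 0.969, 0.0, 0.0]
ft_force: [0.6, -0.2, -0.1]
grip_width: 0.0868
grip_force: 0.0
```

>>> {"api": "servo_tool", "payload": {
  "rows": [-1, 0, 0, 0, 7, -1, 0, 0, 0, 7, -1, 0, 0, 0, 7, -1, 0, 0, 0, 7, -1, 0, 0, 0, 7]
}}

```text
time: 3.33
position: [0.5892, 0.1929, 0.2727]
tool_rot: [0.526, 0.85, -0.0, -0.0]
ft_force: [0.7, -0.7, 0.3]
grip_width: 0.0873
grip_force: 0.0
```

>>> {"api": "servo_tool", "payload": {
  "rows": [-1, 0, 0, 0, 7, -1, 0, 0, 0, 7, -1, 0, 0, 0, 7, -1, 0, 0, 0, 0, -1, 0, 0, 0, 0]
}}

```text
time: 3.75
position: [0.5895, 0.1924, 0.2727]
tool_rot: [0.669, 0.743, -0.0, -0.0]
ft_force: [0.9, 0.4, 0.6]
grip_width: 0.0867
grip_force: 0.0
```

```bash
python3 - <<'E'
from h import *
o=robot.get_obs();print(o['q'],o['position'],o['tool_rot'])
p=robot.camera('wrist');cv2.imwrite('pics/w2.png',p['pixels'][...,::-1])
q=robot.camera('top')
for n in ['cap_wide','cap_grip','seat','bottle_wide']:
  for c in (p,q):
    print(n,[(round(d['score'],2),np.round(d['at'],4)) for d in robot.place_of(c,n)[:3]])
print(rel([.589,.192,.189]))
E
```

```text
[1.35455036e-01 4.70769895e-01 1.38644373e+00 1.34740371e-04
 1.28466880e+00 3.06249344e-02] [0.58953632 0.19241368 0.27266115] [ 6.69103733e-01  7.43169004e-01 -6.88451729e-05 -1.42933016e-04]
cap_wide [(0.79, array([0.5714, 0.0408, 0.0009])), (0.57, array([0.5895, 0.1923, 0.1731]))]
cap_wide [(0.59, array([ 0.5703,  0.0386, -0.0022])), (0.56, array([0.5872, 0.1909, 0.166 ]))]
cap_grip [(0.91, array([0.5883, 0.1962, 0.2073])), (0.88, array([0.5714, 0.039 , 0.0376]))]
cap_grip [(0.55, array([0.5909, 0.1939, 0.2092]))]
seat []
seat [(0.79, array([0.5942, 0.189 , 0.1728]))]
bottle_wide [(0.57, array([ 0.5909,  0.1872, -0.0014])), (0.5, array([ 0.3934,  0.3841, -0.0005]))]
bottle_wide [(0.72, array([0.5884, 0.1912, 0.0017]))]
[ 0.0013 -0.0014  0.0835]
```

>>> {"api": "servo_tool", "payload": {
  "rows": [-1, 0, 0, 0.03, 0, -1, 0, 0, 0.03, 0, -1, 0, 0, 0.0235, 0, -1, 0, 0, 0, 0, 0.2, 0, 0, 0, 0]
}}

```text
time: 4.67
position: [0.5898, 0.1907, 0.188]
tool_rot: [0.671, 0.741, -0.001, -0.001]
ft_force: [0.6, -0.0, 0.7]
grip_width: 0.0848
grip_force: 0.0
```

>>> {"api": "servo_tool", "payload": {
  "rows": [1, 0, 0, 0, 0, 1, 0, 0, 0, 0, 1, 0, 0, 0, 0, 1, 0, 0, 0, 0, 1, 0, 0, 0, 0],
  "newtons": 30
}}

```text
time: 5.08
position: [0.5909, 0.191, 0.1901]
tool_rot: [0.671, 0.741, 0.001, 0.001]
ft_force: [-1.8, -0.1, 1.3]
grip_width: 0.0549
grip_force: 0.7
```

```bash
python3 - <<'E'
from h import *
o=robot.get_obs();print({k:np.round(o[k],3) for k in ('time','position','tool_rot','ft_force','moment','grip_width','grip_force')})
E
```

```text
{'time': np.float64(5.083), 'position': array([0.591, 0.191, 0.19 ]), 'tool_rot': array([0.671, 0.741, 0.001, 0.001]), 'ft_force': array([-1.765, -0.124,  1.321]), 'moment': array([-0.121,  0.338,  0.016]), 'grip_width': np.float64(0.055), 'grip_force': np.float64(0.705)}
```

Contact is being made. I'll let the grip build, then turn slowly counter-clockwise (negative about tool z).

>>> {"api": "servo_tool", "payload": {
  "rows": [1, 0, 0, 0, 0, 1, 0, 0, 0, 0, 1, 0, 0, 0, 0, 1, 0, 0, 0, 0, 1, 0, 0, 0, 0]
}}

```text
time: 5.5
position: [0.5907, 0.191, 0.19]
tool_rot: [0.671, 0.741, 0.0, 0.0]
ft_force: [-1.7, -0.6, 5.8]
grip_width: 0.0532
grip_force: 30.0
```

>>> {"api": "servo_tool", "payload": {
  "rows": [1, 0, 0, 0, -4, 1, 0, 0, 0, -4, 1, 0, 0, 0, -4, 1, 0, 0, 0, -4, 1, 0, 0, 0, -4]
}}

```text
time: 5.92
position: [0.5911, 0.1915, 0.1898]
tool_rot: [0.533, 0.846, 0.001, 0.0]
ft_force: [-0.6, 2.8, 3.1]
grip_width: 0.0534
grip_force: 30.0
```

```bash
cat >> h.py <<'E'
def show():
    o=robot.get_obs();print({k:np.round(o[k],3).tolist() for k in ('time','position','ft_force','moment','grip_width','grip_force')},'q6',round(o['q'][5],3),'yaw',R.from_quat(o['tool_rot']).as_matrix()[:2,0].round(3))
E
python3 -c "from h import *;show()"
```

```text
{'time': 5.917, 'position': [0.591, 0.192, 0.19], 'ft_force': [-0.565, 2.761, 3.075], 'moment': [0.062, 0.108, -1.342], 'grip_width': 0.053, 'grip_force': 30.002} q6 -0.315 yaw [-0.431  0.902]
```

>>> {"api": "servo_tool", "payload": {
  "rows": [1, 0, 0, 0, -4, 1, 0, 0, 0, -4, 1, 0, 0, 0, -4, 1, 0, 0, 0, 0, 1, 0, 0, 0, 0]
}}

```text
time: 6.33
position: [0.5916, 0.1911, 0.1894]
tool_rot: [0.443, 0.897, 0.001, 0.001]
ft_force: [2.5, 1.2, 1.6]
grip_width: 0.0532
grip_force: 30.0
```

```bash
python3 - <<'E'
from h import *
show()
p=robot.camera('scene');cv2.imwrite('pics/s2.png',cv2.resize(p['pixels'][190:310,270:400,::-1],None,fx=5,fy=5,interpolation=2))
E
```

```text
{'time': 6.333, 'position': [0.592, 0.191, 0.189], 'ft_force': [2.499, 1.212, 1.599], 'moment': [0.071, -0.319, -1.056], 'grip_width': 0.053, 'grip_force': 29.998} q6 -0.521 yaw [-0.608  0.794]
```

The torque holds at about -1.1 to -1.3 N m while the arm stands still, so this is a hard stop and counter-clockwise is the wrong way. I'll turn clockwise.

>>> {"api": "servo_tool", "payload": {
  "rows": [1, 0, 0, 0, 5, 1, 0, 0, 0, 5, 1, 0, 0, 0, 5, 1, 0, 0, 0, 5, 1, 0, 0, 0, 5]
}}

```text
time: 6.8
position: [0.5902, 0.1915, 0.1894]
tool_rot: [0.626, 0.78, -0.0, -0.0]
ft_force: [-0.6, 0.9, 3.6]
grip_width: 0.0534
grip_force: 30.0
```

>>> {"api": "servo_tool", "payload": {
  "rows": [1, 0, 0, 0, 5, 1, 0, 0, 0, 5, 1, 0, 0, 0, 5, 1, 0, 0, 0, 5, 1, 0, 0, 0, 5]
}}

```text
time: 7.22
position: [0.5904, 0.1914, 0.1894]
tool_rot: [0.78, 0.626, 0.0, 0.0]
ft_force: [0.3, 2.2, 3.2]
grip_width: 0.0536
grip_force: 30.0
```

```bash
python3 -c "from h import *;show()"
```

```text
{'time': 7.217, 'position': [0.59, 0.191, 0.189], 'ft_force': [0.301, 2.199, 3.218], 'moment': [0.14, -0.013, 0.062], 'grip_width': 0.054, 'grip_force': 29.991} q6 0.351 yaw [0.216 0.976]
```

The torque is only 0.06 N m, so it turns freely this way. I'll continue.

>>> {"api": "servo_tool", "payload": {
  "rows": [1, 0, 0, 0, 5, 1, 0, 0, 0, 5, 1, 0, 0, 0, 5, 1, 0, 0, 0, 5, 1, 0, 0, 0, 5]
}}

```text
time: 7.63
position: [0.5906, 0.1912, 0.1894]
tool_rot: [0.897, 0.443, 0.0, 0.0]
ft_force: [1.1, 0.5, 2.3]
grip_width: 0.0539
grip_force: 30.0
```

>>> {"api": "servo_tool", "payload": {
  "rows": [1, 0, 0, 0, 5, 1, 0, 0, 0, 5, 1, 0, 0, 0, 5, 1, 0, 0, 0, 5, 1, 0, 0, 0, 5]
}}

```text
time: 8.05
position: [0.5906, 0.1909, 0.1894]
tool_rot: [0.971, 0.238, 0.0, 0.001]
ft_force: [0.6, -0.5, 3.0]
grip_width: 0.0537
grip_force: 30.0
```

>>> {"api": "servo_tool", "payload": {
  "rows": [1, 0, 0, 0, 5, 1, 0, 0, 0, 5, 1, 0, 0, 0, 5, 1, 0, 0, 0, 5, 1, 0, 0, 0, 0]
}}

```text
time: 8.47
position: [0.5903, 0.1908, 0.1894]
tool_rot: [0.998, 0.067, -0.0, 0.001]
ft_force: [-0.2, -0.9, 4.0]
grip_width: 0.0533
grip_force: 30.0
```

```bash
python3 -c "from h import *;show()"
```

```text
{'time': 8.467, 'position': [0.59, 0.191, 0.189], 'ft_force': [-0.209, -0.917, 3.972], 'moment': [-0.242, 0.147, -0.05], 'grip_width': 0.053, 'grip_force': 29.999} q6 1.57 yaw [0.991 0.134]
```

>>> {"api": "servo_tool", "payload": {
  "rows": [1, 0, 0, 0, 4, 1, 0, 0, 0, 4, 1, 0, 0, -0.002, 0, 1, 0, 0, -0.002, 0, 1, 0, 0, -0.002, 0]
}}

```text
time: 8.88
position: [0.5897, 0.1909, 0.1944]
tool_rot: [1.0, -0.001, -0.001, 0.0]
ft_force: [-0.5, -0.0, -1.6]
grip_width: 0.0534
grip_force: 30.0
```

```bash
python3 -c "from h import *;show()"
```

```text
{'time': 8.883, 'position': [0.59, 0.191, 0.194], 'ft_force': [-0.496, -0.001, -1.588], 'moment': [-0.018, 0.105, -0.006], 'grip_width': 0.053, 'grip_force': 30.0} q6 1.707 yaw [ 1.    -0.003]
```

It lifts freely, with only the cap's weight on the wrist. Now straight up to 8 cm.

>>> {"api": "servo_tool", "payload": {
  "rows": [1, 0, 0, -0.008, 0, 1, 0, 0, -0.008, 0, 1, 0, 0, -0.008, 0, 1, 0, 0, -0.008, 0, 1, 0, 0, -0.008, 0]
}}

```text
time: 9.3
position: [0.5907, 0.191, 0.2363]
tool_rot: [1.0, -0.003, 0.0, -0.0]
ft_force: [0.1, 0.3, -0.9]
grip_width: 0.0532
grip_force: 30.0
```

>>> {"api": "servo_tool", "payload": {
  "rows": [1, 0, 0, -0.01, 0, 1, 0, 0, -0.01, 0, 1, 0, 0, -0.01, 0, 1, 0, 0, -0.005, 0, 1, 0, 0, 0, 0]
}}

```text
time: 9.72
position: [0.5915, 0.1911, 0.2721]
tool_rot: [1.0, -0.003, 0.002, -0.0]
ft_force: [0.7, 0.3, -1.5]
grip_width: 0.0535
grip_force: 30.0
```

>>> {"api": "servo_tool", "payload": {
  "rows": [1, 0, 0, 0, 0, 1, 0, 0, 0, 0, 1, 0, 0, 0, 0]
}}

```text
time: 9.97
position: [0.59, 0.1908, 0.2693]
tool_rot: [1.0, -0.003, -0.001, 0.0]
ft_force: [-0.2, 0.8, -1.8]
grip_width: 0.0535
grip_force: 30.0
```

```bash
python3 - <<'E'
from h import *
show()
p=robot.camera('scene');cv2.imwrite('pics/s3.png',p['pixels'][...,::-1])
print([(round(d['score'],2),np.round(d['at'],3)) for d in robot.place_of(p,'cap_wide')])
E
```

```text
{'time': 9.967, 'position': [0.59, 0.191, 0.269], 'ft_force': [-0.231, 0.831, -1.769], 'moment': [-0.062, 0.206, -0.024], 'grip_width': 0.054, 'grip_force': 30.0} q6 1.709 yaw [ 1.    -0.005]
[(0.94, array([0.568, 0.042, 0.002])), (0.88, array([0.586, 0.192, 0.25 ]))]
```

View pics/s3.png

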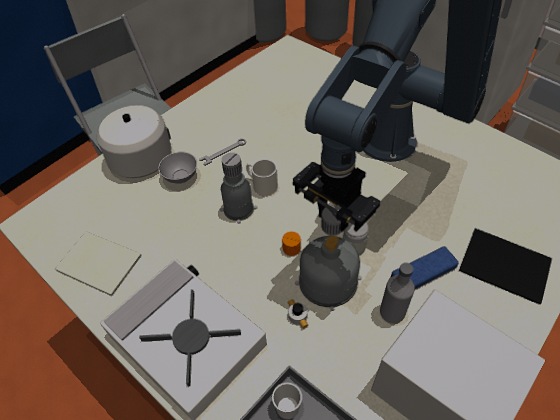

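The cap is held upright in the gripper at (333,222), above the bare neck whose brass stub shows at (332,243). Its rim is at z ≈ 0.25, 8 cm above the seat, and nothing else has moved.

```bash
python3 -c "
from rig import robot
print(robot.hand_in())"
```

```text
the job is handed in; nothing more can be done
None
```

The wide bottle's cap had a reverse thread (it loosened clockwise); it is off and held upright in the gripper about 8 cm above the neck, nothing else looked moved in the last picture, and the job is handed in at about 10 s (no verdict was returned).

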